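# Index the sample carousel

## Robot

A 7-joint arm with a two-finger parallel gripper is mounted at the origin on the work surface. World frame = base frame: x ahead of the robot, y to its left, z up, the work surface at z = 0. Lengths are in m, angles in rad, forces in N, time in s.
With the tool pointing down it reaches from about 0.4 to 0.85 m from the base axis. Payload 4.5 kg.
Tool frame: the origin (TCP) lies at the very end of the fingers, on their centre line; the grasp point (between the pads) lies 19 mm behind it (r.grip_point_offset is the distance from the TCP to the grasp point, in m); z points along the fingers, y is the line along which they close (so a half turn about z gives the same grasp; the last joint's range is limited). The gripper opens to 88 mm and grips with 3 to 60 N. Pads are 18 mm wide; open, the fingers measure 123 mm over their backs; the gripper's body (75 mm by 187 mm) begins 45 mm behind the grasp point.
Start: joints at [-1.095, 0.689, -0.195, 1.565, 0.157, 0.902, -0.215], TCP at [0.267, 0.565, 0.239] pointing down, gripper open.
Joint ranges: [-3.01, 3.01], [-0.46, 2.08], [-1.47, 1.51], [0.13, 2.56], [-1, 4.14], [0.04, 2.09], [-2.66, 2.66]. Speed limits (rad/s): [2.57, 2.57, 3.14, 3.14, 3.14, 3.14, 3.14].

## Interface

Orientations are given as a unit quaternion [x, y, z, w].
In Python, from plant import r gives the robot as it stands.
- The arm moves only by the tool carry_out, never from a script. Its argument "rows" is a list of rows, each a list of 3 entries, a list of its own where there are three numbers: the shift along the tool's x, y, z in cm, then the turn, a rotation vector about the tool's x, y, z in degrees, then the closure, from 0 (fully open) to 1 (shut). A call has 1 to 12 rows; each row is the pose to reach, as a shift and turn from the pose commanded when the call began, along the tool's axes at that moment; what a row does not reach only later rows make up. A row lasts 1/10 s, in which the tool goes at most 50 mm and 8.59 degrees, less where a joint would pass 70% of its speed; a pose out of reach is approached as far as the arm can. A call with a gripper value outside its range is refused whole. The fingers move at their own pace and stop on an object; "newtons" is the grip in N (left out, the last holds). Time passes only in rows, so rows that repeat a pose let the fingers close. It gives the time, the measured TCP pose, the force, the opening and the grip force at its end, in the units of the state.
- r.get_state(): the state, without advancing time (a new reading comes with each control period).
- r.snapshot(name): name is "scene" or "top" or "wrist"; returns a dict with "image" (384x512x3 uint8, red, green, blue), "fx", "fy", "cx", "cy" (pixels), "pose" (4x4, takes a point from camera to world coordinates). Camera axes: x right, y up, looking along -z (the intrinsics and any distortion apply to the point x, -y, -z); pixel columns grow to the right and rows downward; lengths in m; the calibration is good to about 2 mm. A picture is of the moment at which its call begins. There is no depth.
- r.finish_job(): hands the job in; it is judged then, once.
The state is a dict: "clock": time; "q": joint angles; "qd": joint speeds; "joint_torque": joint torques, N m; "tool_pos": TCP position; "eef_rot": TCP orientation; "contact_force": force on the tool from outside, world axes, zero at the start; "moment": the same for the moment, N m; "opening": opening from 0.0 (shut) to 1.0 (fully open); "finger_force": force on a finger pad.
Only numpy, scipy, OpenCV 4.12 (cv2) and the standard library are available. Lean on these libraries where they do the work, as an engineer would, in place of code of your own. Each camera call takes 0.05 s, during which the arm holds its last target. There are 200 camera calls.

## Task

The tall sample bottle has to go under the sampling needle: turn the carousel by pushing on its arms with a fingertip until the needle points at the middle of the tall bottle's cap and the carousel stands still. Then press the start key on the console fully down and let go. Do not touch or lift any bottle, and leave the beaker and the jar where they are.

Things in the scene. Friction and masses are not known exactly. Their poses are not given: they have to be found in the camera images.
- wheel (a joint): turning angle of the carousel: 0 at the start, grows anticlockwise seen from above, either way round is allowed (it turns freely through 9 rad each way). It has steady drag of about 0.22 N m (about 1.7 N at a push 130 mm from the axis) and stays where it is left.
- hub (a point): point on the carousel's vertical axis, 45 mm above the work surface, at the height of the arms. The carousel is a grey disc, 180 mm across, its top 20 mm above the work surface, with five white pocket rings (41 mm outside, 35 mm inside, 22 mm deep) whose centres lie 62 mm from the axis, 72 degrees apart, and five steel arms half-way between the pockets.
- arm0 (a point): centre of the black ball (18 mm across) at the end of one of the five arms, 150 mm from the axis and 45 mm above the work surface. The arm is a round steel bar 12 mm thick, level and radial from 95 to 150 mm from the axis with nothing under it but the work surface; inward of 95 mm it slopes down to the disc.
- arm1 (a point): the ball end of the next arm of the same kind, 72 degrees anticlockwise (seen from above) from arm0
- arm2 (a point): the ball end of the next arm of the same kind, 144 degrees anticlockwise (seen from above) from arm0
- arm3 (a point): the ball end of the next arm of the same kind, 216 degrees anticlockwise (seen from above) from arm0
- arm4 (a point): the ball end of the next arm of the same kind, 288 degrees anticlockwise (seen from above) from arm0
- needle_tip (a point): lower tip of the thin fixed steel needle, 114 mm above the work surface, 62 mm from the carousel's axis (on the circle of the pockets). It hangs from a grey bar (12 mm wide, underside 179 mm up) that runs radially outwards to a post 215 mm from the axis, on the side away from the robot; the stand's foot (90 by 120 mm) begins 170 mm from the axis.
- tall_bottle: the only tall bottle in the carousel: amber glass, 85 mm tall, with a black screw cap (28 mm across, 14 mm high) that has a pale disc of 12 mm in the middle of its top; loose, 32 mm across, standing in a 22 mm deep pocket of the carousel whose floor is 20 mm above the work surface. Origin: centre of its underside, z up.
- tall_bottle_cap (a point): centre of the top of the tall bottle's cap, 85 mm above the bottle's underside, 105 mm above the work surface
- short_bottle_a: a short amber bottle, 50 mm tall, with a black screw cap (28 mm across, 14 mm high) that has a pale disc of 12 mm in the middle of its top; loose, 32 mm across, standing in a 22 mm deep pocket of the carousel whose floor is 20 mm above the work surface. Origin: centre of its underside. To be left in its pocket.
- short_bottle_b: the other short bottle, the same as short_bottle_a
- start_key (a joint): travel of the start key: 0 when up, 0.006 m fully down; a spring pushes it back, fully down takes 5 N
- start_key_top (a point): centre of the top of the start key, a round grey button 28 mm across in a white housing on a low grey console (130 by 100 mm, 35 mm high) with a small blue screen beyond the key; it is pressed straight down
- beaker: loose empty glass beaker, 70 mm across and 85 mm high, standing on the bench; origin at the centre of its underside
- jar: loose white jar with black lid, 60 mm across and 75 mm high, standing on the bench; origin at the centre of its underside
Not all that is in view belongs to the job. Leave any blue look-alike of the part that bears needle_tip alone.

How it is judged:
On the way, in this order (a step that is already met when the one before it is completed fails the run):
1. the tall bottle's cap is under the needle, within 8 mm, the carousel at rest and the start key not pressed (horizontal distance between tall_bottle_cap and needle_tip below 0.008 m and velocity of joint wheel between -0.05 and 0.05 rad/s and value of joint start_key below 0.002 m), for 0.3 s.
2. the start key is pressed down (at least 4.5 mm of its 6 mm) with the bottle under the needle (horizontal distance between tall_bottle_cap and needle_tip below 0.008 m and value of joint start_key above 0.0045 m), for 0.05 s.
At the end, for the whole second after the job is handed in: The needle tip is within 8 mm, seen from above, of the middle of the tall bottle's cap; the carousel is at rest, all three bottles stand upright in their pockets, and the start key, having been pressed at least 4.5 mm down after the alignment, is up again (horizontal distance between tall_bottle_cap and needle_tip below 0.008 m and velocity of joint wheel between -0.05 and 0.05 rad/s and angle between each of tall_bottle, short_bottle_a, short_bottle_b's own z axis and vertical below 0.15 rad and height (world z) of each of tall_bottle, short_bottle_a, short_bottle_b below 0.024 m and value of joint start_key below 0.0015 m); the robot touches nothing.
It fails at once if a bottle lifted (more than 8 mm) or tipped (height (world z) of any of tall_bottle, short_bottle_a, short_bottle_b above 0.028 m or angle between any of tall_bottle, short_bottle_a, short_bottle_b's own z axis and vertical above 0.3 rad).
It fails at once if a bottle touched by the robot (over 1 N) (contact force between any of the fingers, the arm and tall_bottle above 1 N or contact force between any of the fingers, the arm and short_bottle_a above 1 N or contact force between any of the fingers, the arm and short_bottle_b above 1 N).
It fails at once if the start key pressed (over 3 mm) while the tall bottle is not under the needle (over 10 mm off) (value of joint start_key above 0.003 m and not (horizontal distance between tall_bottle_cap and needle_tip below 0.01 m)).
It fails at once if the beaker or the jar moved by more than 20 mm (distance of any of beaker, jar from where it was at the start of the episode above 0.02 m).
It also fails if it takes over 72 s, if anything falls off the work surface, if the arm or the gripper's body presses on something with over 40 N, if the wrist force passes 120 N, or if a joint passes its speed limit or range.

## Working session

There is one attempt and no reset: what is moved stays moved. The work goes in short steps, Python scripts to look and compute and a tool call to move; the robot and the scene stay as the last step left them, time stands still between calls to the robot, and variables do not carry over. Pictures are saved under pics/ and viewed, at most 11 in all, crops included, and the job is handed in when it is done.

Besides the shell and the picture viewer there is one more tool, called after "Call:" by a JSON object that holds its "name" and its "arguments", one argument or row to a line. carry_out: Moves the arm, as the interface text tells. Its arguments: {"type":"object","properties":{"rows":{"type":"array"},"newtons":{"type":"number"}},"required":["rows"]}

```bash
mkdir -p pics
python3 - <<'E'
from plant import r
import cv2,numpy as np,pickle
d={}
for n in("top","scene"):
    s=r.snapshot(n); d[n]=s; cv2.imwrite(f"pics/{n}0.png",s["image"][:,:,::-1])
    print(n,{k:(np.round(v,3).tolist() if k=="pose" else v) for k,v in s.items() if k!="image"})
pickle.dump(d,open("s0.pkl","wb")); st=r.get_state();print(st["tool_pos"],st["eef_rot"],st["clock"])
E
```

```text
top {'fx': 448.2198985099664, 'fy': 448.2198985099664, 'cx': 257.766406889935, 'cy': 195.75134232548436, 'pose': [[-0.004, 0.997, -0.071, 0.391], [-1.0, -0.004, -0.002, -0.105], [-0.002, 0.071, 0.997, 1.343], [0.0, 0.0, 0.0, 1.0]]}
scene {'fx': 383.2025986699435, 'fy': 383.2025986699435, 'cx': 264.71754383426344, 'cy': 194.23920313499997, 'pose': [[0.325, -0.635, 0.701, 1.245], [0.946, 0.222, -0.237, -0.365], [-0.005, 0.74, 0.673, 0.824], [0.0, 0.0, 0.0, 1.0]]}
[0.2670149  0.56446073 0.23800326] [ 2.19063528e-01  9.75710246e-01 -8.18829827e-04 -1.25845760e-04] 0.1
```

View pics/top0.png

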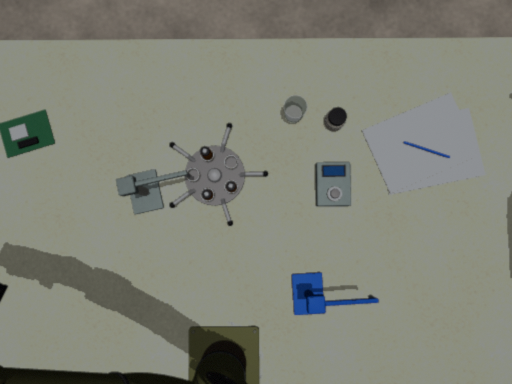

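View pics/scene0.png

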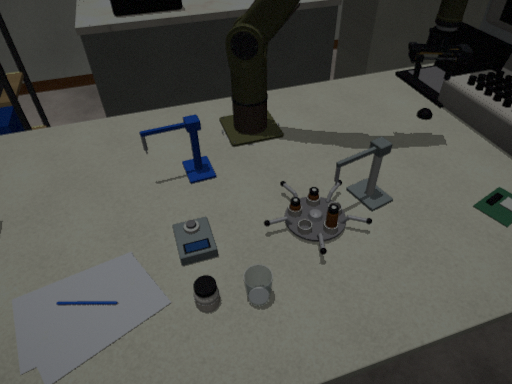

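The top view shows the carousel at (214,175), with balls at (229,125), (172,145), (172,205), (230,223) and (265,174). The tall bottle is near (207,153), the needle bar ends near (192,174), the key is at (334,193), and the beaker and jar are at (293,108) and (336,118). I'll measure these precisely.

```bash
cat > h.py <<'E'
import numpy as np,cv2
def ray(s,u,v):
    d=np.array([(u-s["cx"])/s["fx"],-(v-s["cy"])/s["fy"],-1.]); P=s["pose"]
    return P[:3,3],P[:3,:3]@d
def onz(s,u,v,z):
    o,d=ray(s,u,v); return o+d*(z-o[2])/d[2]
def proj(s,p):
    c=s["pose"][:3,:3].T@(np.asarray(p)-s["pose"][:3,3]); return np.array([s["cx"]-s["fx"]*c[0]/c[2],s["cy"]+s["fy"]*c[1]/c[2]])
def blob(s,u,v,R=7,thr=60,bright=False):
    g=s["image"].max(2).astype(float); y,x=np.mgrid[0:384,0:512]
    m=((x-u)**2+(y-v)**2<R*R)&((g>thr) if bright else (g<thr)); 
    return x[m].mean(),y[m].mean(),m.sum()
def circ(p):
    A=np.c_[2*p[:,:2],np.ones(len(p))]; a=np.linalg.lstsq(A,(p[:,:2]**2).sum(1),rcond=None)[0]
    return a[:2],np.sqrt(a[2]+a[:2]@a[:2])
E
python3 - <<'E'
from h import *
import pickle
d=pickle.load(open("s0.pkl","rb"))
t,s=d["top"],d["scene"]
B=[]
for u,v in[(229,125),(172,145),(172,205),(230,223),(265,174)]:
    b=blob(t,u,v); p=onz(t,b[0],b[1],.045); B.append(p); print(np.round(b,1),p.round(4))
B=np.array(B);c,R=circ(B);print("hub",c,R,np.degrees(np.arctan2(B[:,1]-c[1],B[:,0]-c[0])))
B=[]
for u,v in[(323,251),(369,221),(339,183),(283,184),(267,223)]:
    b=blob(s,u,v,6); p=onz(s,b[0],b[1],.045); B.append(p)
B=np.array(B);c2,R2=circ(B);print("hub scene",c2,R2,np.degrees(np.arctan2(B[:,1]-c2[1],B[:,0]-c2[0])))
for n,S,(u,v) in(("top",t,(207,153)),("scene",s,(333,207))):
    print(n,"pred hub px",proj(S,[*c,.045]))
print("key",onz(t,334.5,193.5,.045),"console",onz(t,334,184,.035),"beaker",onz(t,293,114,.0),"jar",onz(t,336,118,.075))
T=cv2.resize(t["image"][130:220,110:240],None,fx=6,fy=6,interpolation=cv2.INTER_CUBIC)
S=cv2.resize(s["image"][130:260,255:400],None,fx=5,fy=4.5,interpolation=cv2.INTER_CUBIC)
cv2.imwrite("pics/tc.png",T[:,:,::-1]);cv2.imwrite("pics/sc.png",S[:,:,::-1])
E
```

```text
[229.2 125.2  17. ] [ 0.6911 -0.019   0.045 ]
[171.6 144.5  17. ] [0.6346 0.1496 0.045 ]
[171.8 205.   20. ] [0.4572 0.1474 0.045 ]
[229.8 222.8  19. ] [ 0.405  -0.0211  0.045 ]
[265.  173.3  19. ] [ 0.5487 -0.1235  0.045 ]
hub [0.54766832 0.02696278] 0.15051412220258548 [ -17.7720144    54.65192718  126.89021293 -161.38903553  -89.62562019]
hub scene [0.54458305 0.02768098] 0.15157470621588331 [ -18.1746887    53.37007123  128.47826296 -160.8901858   -88.86846335]
top pred hub px [213.37525085 173.87578703]
scene pred hub px [316.01932472 210.24639884]
key [ 0.48881574 -0.32490371  0.045     ] console [ 0.51748762 -0.32559108  0.035     ] beaker [ 0.73531995 -0.21026551  0.        ] jar [ 0.70385147 -0.32764525  0.075     ]
```

View pics/tc.png

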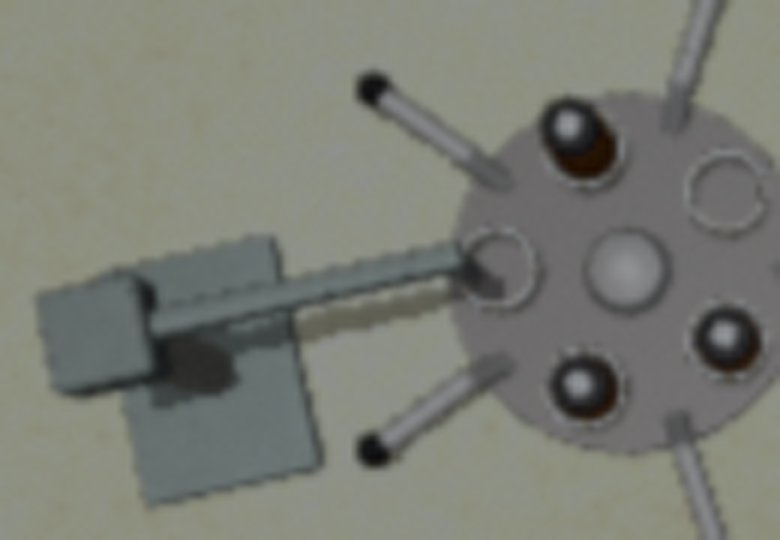

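View pics/sc.png

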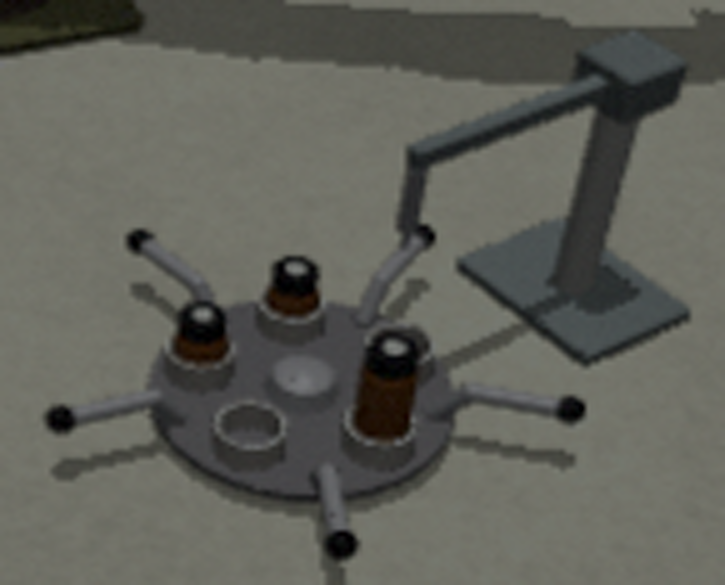

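The crops show the tall bottle's cap centre at about (569,128) in the top crop. The needle hangs from the bar end at about (455,255), with its tip near (498,288) in the top crop and near (408,232) in the scene crop.

Run:
```python
from h import *
import pickle
d=pickle.load(open("s0.pkl","rb"));t,s=d["top"],d["scene"]
tp=lambda x,y:((x+.5)/6-.5+110,(y+.5)/6-.5+130)
sp=lambda x,y:((x+.5)/5-.5+255,(y+.5)/4.5-.5+130)
hub=np.array([.5472,.027])
def rep(n,p): q=p[:2]-hub; print(n,p.round(4),"r",np.hypot(*q).round(4),"ang",np.degrees(np.arctan2(q[1],q[0])).round(1))
rep("tall top",onz(t,*tp(569,126),.105)); rep("tall scene",onz(s,*sp(396,347),.105))
rep("needle top",onz(t,*tp(498,288),.114)); rep("needle scene",onz(s,*sp(408,232),.114))
a=onz(t,*tp(160,325),.191);b=onz(t,*tp(455,254),.191);rep("bar out",a);rep("bar in",b);print(np.degrees(np.arctan2(*(a-b)[1::-1])))
for f,n in((tp,"empty"),): rep(n,onz(t,*tp(500,270),.042)); rep("empty2",onz(t,*tp(727,192),.042))
rep("short",onz(t,*tp(583,382),.07));rep("short",onz(t,*tp(727,334),.07))
for z in(.114,.13,.15,.179):
  for A in(75,85,95): p=[*(hub+.062*np.array([np.cos(np.radians(A)),np.sin(np.radians(A))])),z]; u=proj(t,p);v=proj(s,p);print(z,A,((u-[110,130])*6).round(),((v-[255,130])*[5,4.5]).round())
```

```text
tall top [0.6059 0.0461 0.105 ] r 0.0617 ang 18.0
tall scene [0.6048 0.0475 0.105 ] r 0.0612 ang 19.5
needle top [0.5293 0.0773 0.114 ] r 0.0534 ang 109.6
needle scene [0.5207 0.096  0.114 ] r 0.0739 ang 111.0
bar out [0.5053 0.2113 0.191 ] r 0.1891 ang 102.8
bar in [0.5355 0.0845 0.191 ] r 0.0587 ang 101.5
103.39626738626963
empty [0.5462 0.087  0.042 ] r 0.06 ang 90.9
empty2 [ 0.584  -0.0235  0.042 ] r 0.0625 ang -53.9
short [0.4892 0.0431 0.07  ] r 0.0602 ang 164.4
short [ 0.5118 -0.0252  0.07  ] r 0.0631 ang -124.1
0.114 75 [475. 212.] [426. 276.]
0.114 85 [471. 235.] [420. 264.]
0.114 95 [471. 259.] [412. 253.]
0.13 75 [470. 207.] [430. 256.]
0.13 85 [465. 231.] [424. 245.]
0.13 95 [465. 254.] [415. 234.]
0.15 75 [463. 201.] [435. 231.]
0.15 85 [458. 225.] [429. 220.]
0.15 95 [458. 249.] [420. 209.]
0.179 75 [452. 192.] [442. 194.]
0.179 85 [448. 216.] [436. 182.]
0.179 95 [447. 240.] [426. 172.]
```

Needle angle ≈ 102.7° and tall bottle ≈ 18.5°, so the wheel must turn about +84°. I'll push the arm at −90° round on the side away from the stand. The helper below works out the moves.

```bash
cat >> h.py <<'E'
from scipy.spatial.transform import Rotation as Rt
HUB=np.array([.547,.027])
def rows(targets,st):
    """targets: (r, theta deg about hub, z, tool-y minus tangent deg); or ('xy',x,y,z,yaw of tool y)"""
    R0=Rt.from_quat(st["eef_rot"]); p0=np.array(st["tool_pos"])
    for t in targets:
        if t[0]=='xy': p=np.array(t[1:4]); yaw=t[4]
        else:
            a=np.radians(t[1]); p=np.array([*(HUB+t[0]*np.array([np.cos(a),np.sin(a)])),t[2]]); yaw=t[1]+90+t[3]
        c,s=np.cos(np.radians(yaw)),np.sin(np.radians(yaw))
        R=Rt.from_matrix(np.array([[s,c,0],[-c,s,0],[0,0,-1.]]))
        print((R0.inv().apply(p-p0)*100).round(2).tolist(),(R0.inv()*R).as_rotvec(degrees=True).round(1).tolist())
E
python3 - <<'E'
from h import *
from plant import r
rows([('xy',.267,.5645,.30,64.7),(.13,-105,.30,0),(.13,-105,.12,0)],r.get_state())
E
```

```text
Traceback (most recent call last):
  File "h.py", line 26, in rows
    R=Rt.from_matrix(np.array([[s,c,0],[-c,s,0],[0,0,-1.]]))
  File "scipy/spatial/transform/_rotation.pyx", line 1143, in scipy.spatial.transform._rotation.Rotation.from_matrix
ValueError: Non-positive determinant (left-handed or null coordinate frame) in rotation matrix 0: [[ 0.90408255  0.42735786  0.        ]
 [-0.42735786  0.90408255  0.        ]
 [ 0.          0.         -1.        ]].
```

```bash
sed -i 's/\[\[s,c,0\],\[-c,s,0\]/[[-s,c,0],[c,s,0]/' h.py
python3 - <<'E'
from h import *
from plant import r
rows([('xy',.267,.5645,.30,64.7),(.13,-105,.30,0),(.13,-105,.12,0)],r.get_state())
E
```

```text
[0.0, -0.01, -6.2] [-0.1, 0.0, -0.0]
[-50.61, -49.42, -6.11] [-0.1, 0.1, 79.7]
[-50.61, -49.39, 11.89] [-0.1, 0.1, 79.7]
```

Call:
{"name": "carry_out", "arguments": {
  "rows": [
    [[0, 0, -5], [0, 0, 0], 1],
    [[-3, -3, -6.2], [0, 0, 8], 1],
    [[-50.6, -49.4, -6.1], [0, 0, 80], 1],
    [[-50.6, -49.4, -6.1], [0, 0, 80], 1],
    [[-50.6, -49.4, -6.1], [0, 0, 80], 1],
    [[-50.6, -49.4, -6.1], [0, 0, 80], 1],
    [[-50.6, -49.4, -6.1], [0, 0, 80], 1],
    [[-50.6, -49.4, -6.1], [0, 0, 80], 1],
    [[-50.6, -49.4, -6.1], [0, 0, 80], 1],
    [[-50.6, -49.4, -6.1], [0, 0, 80], 1],
    [[-50.6, -49.4, -6.1], [0, 0, 80], 1],
    [[-50.6, -49.4, -6.1], [0, 0, 80], 1]
  ],
  "newtons": 20
}}

```text
clock: 1.3
tool_pos: [0.4561, 0.0547, 0.2999]
eef_rot: [0.795, 0.606, -0.0, -0.0]
contact_force: [0.6, -0.2, 0.1]
opening: 0.006
finger_force: 0.0
```

Run:
```python
from h import *
from plant import r
s=r.get_state();print(s["tool_pos"],s["q"],s["opening"])
rows([(.13,-105,.30,0),(.13,-105,.12,0),(.13,-105,.034,0)],s)
```

```text
[0.45606867 0.05471316 0.29986424] [-0.3576671   0.39273328  0.19960985  1.97222955 -0.10740662  0.78683284
 -0.36487552] 0.0056710979609087215
[-13.26, 9.58, -0.01] [-0.0, 0.0, -0.4]
[-13.26, 9.59, 17.99] [-0.0, 0.0, -0.4]
[-13.26, 9.59, 26.59] [-0.0, 0.0, -0.4]
```

Call:
{"name": "carry_out", "arguments": {
  "rows": [
    [[-13.3, 9.6, 0], [0, 0, 0], 1],
    [[-13.3, 9.6, 0], [0, 0, 0], 1],
    [[-13.3, 9.6, 0], [0, 0, 0], 1],
    [[-13.3, 9.6, 0], [0, 0, 0], 1],
    [[-13.3, 9.6, 6], [0, 0, 0], 1],
    [[-13.3, 9.6, 12], [0, 0, 0], 1],
    [[-13.3, 9.6, 17], [0, 0, 0], 1],
    [[-13.3, 9.6, 21], [0, 0, 0], 1],
    [[-13.3, 9.6, 24], [0, 0, 0], 1],
    [[-13.3, 9.6, 26], [0, 0, 0], 1],
    [[-13.3, 9.6, 26.5], [0, 0, 0], 1],
    [[-13.3, 9.6, 26.5], [0, 0, 0], 1]
  ]
}}

```text
clock: 2.5
tool_pos: [0.5131, -0.0966, 0.0346]
eef_rot: [0.795, 0.607, -0.0, -0.001]
contact_force: [-0.4, 0.2, 0.2]
opening: 0.006
finger_force: 0.0
```

Run:
```python
from h import *
from plant import r
s=r.get_state();print(s["tool_pos"],s["contact_force"])
rows([(.13,a,.034,0) for a in np.r_[-104:-72:12j]],s)
S=r.snapshot("top");cv2.imwrite("pics/t1.png",cv2.resize(S["image"][100:300,120:320],None,fx=3,fy=3)[:,:,::-1])
```

```text
[ 0.51311766 -0.0965939   0.03458842] [-0.36430014  0.15737775  0.21384424]
[-0.18, 0.3, 0.06] [-0.1, -0.0, -1.3]
[-0.15, 0.96, 0.06] [-0.1, -0.0, -4.2]
[-0.08, 1.62, 0.06] [-0.1, -0.0, -7.1]
[0.01, 2.27, 0.06] [-0.1, -0.0, -10.0]
[0.14, 2.92, 0.06] [-0.1, -0.0, -12.9]
[0.31, 3.56, 0.05] [-0.1, -0.0, -15.8]
[0.5, 4.19, 0.05] [-0.1, -0.0, -18.7]
[0.73, 4.81, 0.05] [-0.1, -0.0, -21.7]
[0.99, 5.41, 0.05] [-0.1, -0.0, -24.6]
[1.28, 6.01, 0.05] [-0.1, -0.0, -27.5]
[1.6, 6.58, 0.05] [-0.1, -0.0, -30.4]
[1.95, 7.14, 0.05] [-0.1, -0.0, -33.3]
```

View pics/t1.png

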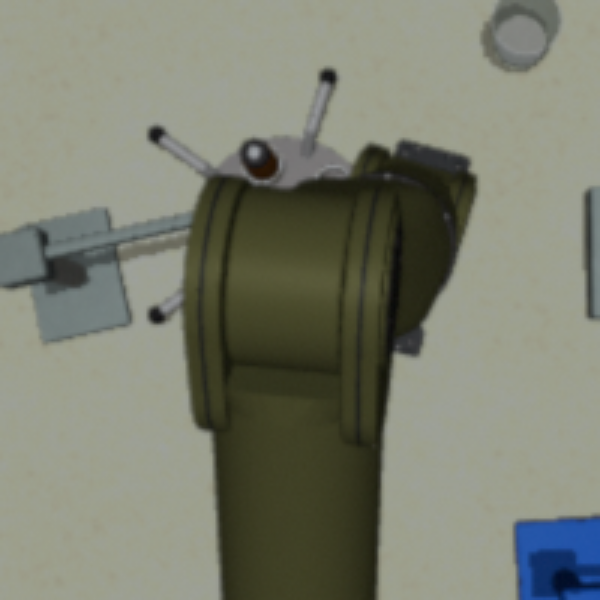

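The carousel is unmoved and the gripper is in place beside the −90° arm. The visible balls are at (157,133), (328,76) and (157,315) in the crop. Now the push.

Call:
{"name": "carry_out", "arguments": {
  "rows": [
    [[-0.2, 0.3, 0], [0, 0, -1.3], 1],
    [[-0.15, 0.95, 0], [0, 0, -4.2], 1],
    [[-0.1, 1.6, 0], [0, 0, -7.1], 1],
    [[0, 2.25, 0], [0, 0, -10], 1],
    [[0.15, 2.9, 0], [0, 0, -12.9], 1],
    [[0.3, 3.55, 0], [0, 0, -15.8], 1],
    [[0.5, 4.2, 0], [0, 0, -18.7], 1],
    [[0.73, 4.8, 0], [0, 0, -21.7], 1],
    [[1.0, 5.4, 0], [0, 0, -24.6], 1],
    [[1.3, 6.0, 0], [0, 0, -27.5], 1],
    [[1.6, 6.6, 0], [0, 0, -30.4], 1],
    [[1.95, 7.15, 0], [0, 0, -33.3], 1]
  ]
}}

```text
clock: 3.75
tool_pos: [0.5882, -0.0973, 0.035]
eef_rot: [0.586, 0.81, 0.0, 0.0]
contact_force: [-2.0, -1.1, 1.4]
opening: 0.004
finger_force: 1.1
```

Run:
```python
from h import *
from plant import r
s=r.get_state();print(s["tool_pos"],s["contact_force"],np.degrees(np.arctan2(*(s["tool_pos"][:2]-HUB)[::-1])))
S=r.snapshot("scene");cv2.imwrite("pics/s1.png",cv2.resize(S["image"][120:290,210:410],None,fx=4,fy=3.5)[:,:,::-1])
s=r.get_state()
rows([(.13,a,.034,0) for a in np.r_[-72:-38:12j]],s)
```

```text
[ 0.58822136 -0.09727984  0.03495581] [-1.97546346 -1.11746873  1.38682996] -71.65025714991259
[0.07, -0.24, 0.11] [0.1, 0.0, 0.4]
[0.09, 0.46, 0.11] [0.1, 0.0, -2.7]
[0.14, 1.16, 0.11] [0.1, 0.0, -5.8]
[0.23, 1.85, 0.11] [0.1, 0.0, -8.9]
[0.36, 2.54, 0.11] [0.1, 0.0, -12.0]
[0.52, 3.22, 0.11] [0.1, 0.0, -15.1]
[0.72, 3.9, 0.12] [0.1, 0.0, -18.2]
[0.96, 4.56, 0.12] [0.1, 0.1, -21.3]
[1.23, 5.2, 0.12] [0.1, 0.1, -24.4]
[1.54, 5.83, 0.12] [0.1, 0.1, -27.5]
[1.88, 6.45, 0.12] [0.1, 0.1, -30.6]
[2.25, 7.04, 0.12] [0.1, 0.1, -33.6]
```

View pics/s1.png

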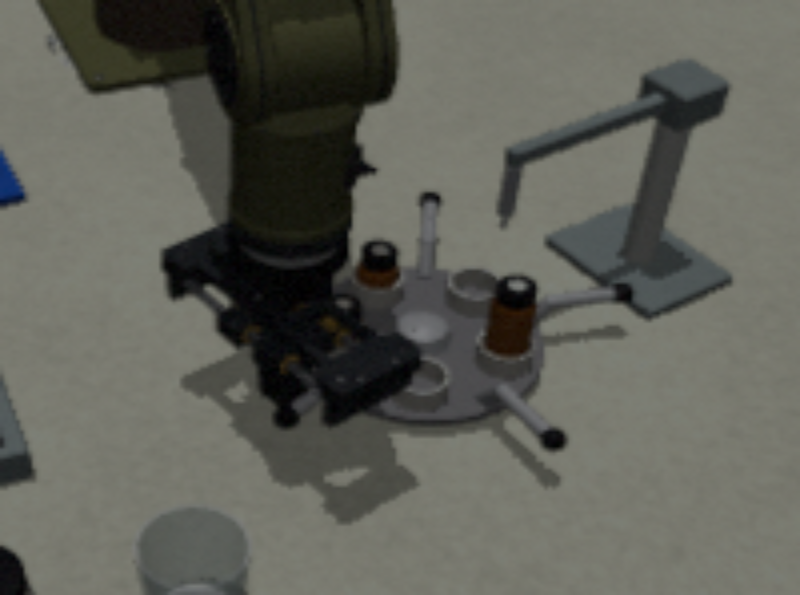

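The wheel turns cleanly. The tall cap is at (517,287) and the thin needle tip at (504,225) in the crop, and the bottles are upright. I'll continue the push.

Call:
{"name": "carry_out", "arguments": {
  "rows": [
    [[0.1, 0.2, 0.1], [0, 0, -1.5], 1],
    [[0.1, 0.6, 0.1], [0, 0, -3.2], 1],
    [[0.15, 1.15, 0.1], [0, 0, -5.8], 1],
    [[0.25, 1.85, 0.1], [0, 0, -8.9], 1],
    [[0.35, 2.55, 0.1], [0, 0, -12], 1],
    [[0.5, 3.2, 0.1], [0, 0, -15.1], 1],
    [[0.7, 3.9, 0.1], [0, 0, -18.2], 1],
    [[0.95, 4.55, 0.1], [0, 0, -21.3], 1],
    [[1.25, 5.2, 0.1], [0, 0, -24.4], 1],
    [[1.55, 5.85, 0.1], [0, 0, -27.5], 1],
    [[1.85, 6.25, 0.1], [0, 0, -29.6], 1],
    [[2.0, 6.5, 0.1], [0, 0, -30.6], 1]
  ]
}}

```text
clock: 5.0
tool_pos: [0.644, -0.0578, 0.034]
eef_rot: [0.353, 0.936, 0.0, 0.001]
contact_force: [0.6, -2.5, -0.4]
opening: 0.006
finger_force: 1.0
```

```bash
cat >> h.py <<'E'
def ball(S,ang0,W=14):
    """refine dark ball near predicted angle; returns its angle about hub (deg) from camera S"""
    a=np.radians(ang0);u,v=proj(S,[*(HUB+.15*np.array([np.cos(a),np.sin(a)])),.045])
    b=blob(S,u,v,W,45); q=onz(S,b[0],b[1],.045)[:2]-HUB
    return np.degrees(np.arctan2(q[1],q[0])).round(2),np.hypot(*q).round(4),b[2],(round(b[0]),round(b[1]))
E
python3 - <<'E'
from h import *
from plant import r
s=r.get_state();a=np.degrees(np.arctan2(*(s["tool_pos"][:2]-HUB)[::-1]));print(s["tool_pos"],s["contact_force"],a)
S=r.snapshot("scene");T=r.snapshot("top")
w=a+10-(-89.5)
for k in(-17.45,54.55,126.55):print(w,ball(S,k+w,8),ball(T,k+w,8))
cv2.imwrite("pics/s2.png",cv2.resize(S["image"][120:290,210:410],None,fx=4,fy=3.5)[:,:,::-1])
s=r.get_state()
rows([(.13,a,.034,0) for a in np.r_[-42:-14:12j]],s)
E
```

```text
[ 0.64402669 -0.05783226  0.03399988] [ 0.61691972 -2.48839689 -0.42260751] -41.163813437525754
58.336186562474246 (np.float64(40.2), np.float64(0.1496), np.int64(24), (366, 230)) (np.float64(40.47), np.float64(0.1504), np.int64(11), (180, 135))
58.336186562474246 (np.float64(110.8), np.float64(0.1465), np.int64(20), (350, 188)) (np.float64(112.16), np.float64(0.15), np.int64(12), (166, 194))
58.336186562474246 (np.float64(-178.01), np.float64(0.1447), np.int64(117), (295, 180)) (np.float64(178.46), np.float64(0.1567), np.int64(4), (212, 228))
[-0.16, -0.2, 0.0] [0.1, 0.0, 0.6]
[-0.15, 0.37, 0.0] [0.1, 0.0, -1.9]
[-0.12, 0.95, 0.0] [0.1, 0.0, -4.5]
[-0.06, 1.53, 0.0] [0.1, 0.0, -7.0]
[0.02, 2.1, 0.0] [0.1, 0.0, -9.5]
[0.13, 2.66, 0.0] [0.1, 0.0, -12.1]
[0.26, 3.23, 0.0] [0.1, 0.0, -14.6]
[0.42, 3.78, 0.0] [0.1, 0.0, -17.2]
[0.6, 4.33, 0.01] [0.1, 0.0, -19.7]
[0.81, 4.87, 0.01] [0.1, 0.0, -22.3]
[1.04, 5.4, 0.01] [0.1, 0.0, -24.8]
[1.3, 5.92, 0.01] [0.1, 0.0, -27.4]
```

View pics/s2.png

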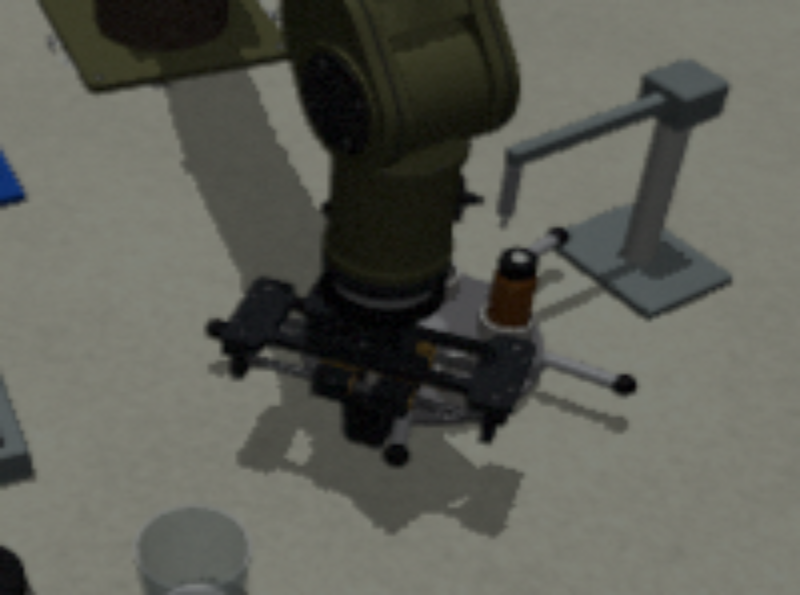

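Wheel is at +57.9°, with the tall bottle at about 76° and its cap at (517,260) in the crop. It needs about 26° more. To keep the forearm clear of the needle, I'll finish by pushing the arm that now stands at −103.6°, in the sector already shown to be safe.

Run:
```python
from h import *
from plant import r
rows([(.13,-46,.034,0),(.13,-46,.13,0),(.13,-120,.13,0),(.13,-120,.034,0)],r.get_state())
```

```text
[-0.12, -1.11, -0.0] [0.1, 0.0, 4.6]
[-0.12, -1.1, -9.6] [0.1, 0.0, 4.6]
[10.28, -12.79, -9.62] [0.1, -0.0, 78.6]
[10.28, -12.8, -0.02] [0.1, -0.0, 78.6]
```

Call:
{"name": "carry_out", "arguments": {
  "rows": [
    [[-0.1, -1.1, 0], [0, 0, 4.6], 1],
    [[-0.1, -1.1, -4.6], [0, 0, 4.6], 1],
    [[-0.1, -1.1, -9.6], [0, 0, 4.6], 1],
    [[2, -3, -9.6], [0, 0, 13], 1],
    [[4, -5, -9.6], [0, 0, 21], 1],
    [[5, -7, -9.6], [0, 0, 29], 1],
    [[6.5, -8.5, -9.6], [0, 0, 37], 1],
    [[8, -10, -9.6], [0, 0, 45], 1],
    [[9, -11.5, -9.6], [0, 0, 53], 1],
    [[10.3, -12.8, -9.6], [0, 0, 61], 1],
    [[10.3, -12.8, -9.6], [0, 0, 69], 1],
    [[10.3, -12.8, -9.6], [0, 0, 76], 1]
  ]
}}

```text
clock: 6.3
tool_pos: [0.4808, -0.0851, 0.1301]
eef_rot: [0.856, 0.517, 0.0, -0.001]
contact_force: [0.7, -0.2, -0.8]
opening: 0.004
finger_force: 0.0
```

Run:
```python
from h import *
from plant import r
S=r.snapshot("scene");T=r.snapshot("top")
for k in(-17.45,54.55,126.55,198.55,270.55):print(ball(S,k+57.9,8),ball(T,k+57.9,8))
s=r.get_state();a=np.degrees(np.arctan2(*(s["tool_pos"][:2]-HUB)[::-1]));print(s["tool_pos"],a)
rows([(.13,-120,.034,0)]+[(.13,a,.034,0) for a in(-117,-114,-111,-108,-105,-102,-99)],s)
```

```text
(np.float64(40.69), np.float64(0.1494), np.int64(26), (366, 229)) (np.float64(40.47), np.float64(0.1504), np.int64(11), (180, 135))
(np.float64(110.41), np.float64(0.1452), np.int64(24), (350, 189)) (np.float64(112.16), np.float64(0.15), np.int64(12), (166, 194))
(np.float64(-174.99), np.float64(0.1542), np.int64(18), (292, 179)) (np.float64(-174.05), np.float64(0.1482), np.int64(47), (219, 225))
(np.float64(-103.57), np.float64(0.1502), np.int64(25), (264, 214)) (np.float64(-104.85), np.float64(0.1419), np.int64(107), (260, 186))
(np.float64(-31.44), np.float64(0.1499), np.int64(32), (309, 250)) (np.float64(-31.55), np.float64(0.1517), np.int64(11), (241, 130))
[ 0.48136015 -0.08507428  0.13004601] -120.35672460665145
[-0.02, 0.08, 9.6] [0.0, -0.0, 2.6]
[-0.04, 0.76, 9.6] [0.0, -0.0, -0.4]
[-0.01, 1.44, 9.6] [0.0, -0.0, -3.4]
[0.04, 2.12, 9.6] [0.0, -0.0, -6.4]
[0.14, 2.79, 9.6] [0.0, -0.0, -9.4]
[0.27, 3.46, 9.6] [0.0, -0.0, -12.4]
[0.43, 4.12, 9.61] [0.0, -0.0, -15.4]
[0.63, 4.77, 9.61] [0.0, -0.0, -18.4]
```

Call:
{"name": "carry_out", "arguments": {
  "rows": [
    [[0, 0.1, 4.5], [0, 0, 2.6], 1],
    [[0, 0.1, 8], [0, 0, 2.6], 1],
    [[0, 0.1, 9.6], [0, 0, 2.6], 1],
    [[0, 0.1, 9.6], [0, 0, 2.6], 1],
    [[0, 0.75, 9.6], [0, 0, 0], 1],
    [[0, 1.45, 9.6], [0, 0, -3.4], 1],
    [[0.05, 2.1, 9.6], [0, 0, -6.4], 1],
    [[0.15, 2.8, 9.6], [0, 0, -9.4], 1],
    [[0.27, 3.45, 9.6], [0, 0, -12.4], 1],
    [[0.43, 4.1, 9.6], [0, 0, -15.4], 1],
    [[0.63, 4.75, 9.6], [0, 0, -18.4], 1],
    [[0.63, 4.75, 9.6], [0, 0, -18.4], 1]
  ]
}}

```text
clock: 7.6
tool_pos: [0.5281, -0.1026, 0.034]
eef_rot: [0.76, 0.65, 0.001, 0.001]
contact_force: [-0.0, -0.2, -0.7]
opening: 0.004
finger_force: 0.0
```

Run:
```python
from h import *
from plant import r
s=r.get_state();a=np.degrees(np.arctan2(*(s["tool_pos"][:2]-HUB)[::-1]));print(s["tool_pos"],a,s["contact_force"])
S=r.snapshot("scene");T=r.snapshot("top")
w=a+9.5+161.45
for k in(-17.45,54.55,126.55,198.55,270.55):print(w,ball(S,k+w,8),ball(T,k+w,8))
s=r.get_state()
rows([(.13,a,.034,0) for a in(-99,-97,-95,-93,-91,-90,-89,-88)],s)
```

```text
[ 0.52809398 -0.10258569  0.03404889] -98.3006553622426 [-0.03848663 -0.24943132 -0.70563439]
72.6493446377574 (np.float64(55.25), np.float64(0.1494), np.int64(23), (369, 220)) (np.float64(54.96), np.float64(0.1512), np.int64(11), (171, 145))
72.6493446377574 (np.float64(126.76), np.float64(0.1412), np.int64(20), (338, 184)) (np.float64(127.26), np.float64(0.1504), np.int64(12), (172, 206))
72.6493446377574 (np.float64(-159.67), np.float64(0.1586), np.int64(123), (280, 183)) (np.float64(-160.11), np.float64(0.1469), np.int64(48), (230, 222))
72.6493446377574 (np.float64(-91.46), np.float64(0.1428), np.int64(107), (269, 221)) (np.float64(-88.72), np.float64(0.1503), np.int64(196), (265, 173))
72.6493446377574 (np.float64(-17.39), np.float64(0.15), np.int64(32), (323, 251)) (np.float64(-16.79), np.float64(0.151), np.int64(11), (228, 125))
[0.09, -0.07, -0.01] [0.1, -0.0, -0.0]
[0.1, 0.38, -0.01] [0.1, -0.0, -2.0]
[0.12, 0.83, -0.01] [0.1, -0.0, -4.0]
[0.16, 1.29, -0.01] [0.1, -0.0, -6.0]
[0.22, 1.74, -0.01] [0.1, 0.0, -8.0]
[0.25, 1.96, -0.01] [0.1, 0.0, -9.0]
[0.29, 2.18, -0.0] [0.1, 0.0, -10.0]
[0.33, 2.41, -0.0] [0.1, 0.0, -11.0]
```

Call:
{"name": "carry_out", "arguments": {
  "rows": [
    [[0.1, 0.3, 0], [0, 0, -1], 1],
    [[0.1, 0.6, 0], [0, 0, -3], 1],
    [[0.12, 0.9, 0], [0, 0, -4.5], 1],
    [[0.15, 1.2, 0], [0, 0, -6], 1],
    [[0.18, 1.5, 0], [0, 0, -7], 1],
    [[0.22, 1.75, 0], [0, 0, -8], 1],
    [[0.25, 1.95, 0], [0, 0, -9], 1],
    [[0.27, 2.05, 0], [0, 0, -9.5], 1],
    [[0.28, 2.1, 0], [0, 0, -9.7], 1],
    [[0.28, 2.1, 0], [0, 0, -9.7], 1]
  ]
}}

```text
clock: 8.7
tool_pos: [0.5476, -0.1027, 0.034]
eef_rot: [0.703, 0.711, 0.0, 0.0]
contact_force: [-0.9, -1.6, -0.4]
opening: 0.005
finger_force: 0.7
```

Run:
```python
from h import *
from plant import r
s=r.get_state();a=np.degrees(np.arctan2(*(s["tool_pos"][:2]-HUB)[::-1]));print(s["tool_pos"],a,s["contact_force"])
S=r.snapshot("scene");T=r.snapshot("top")
w=a+9.5+161.45
for k in(-17.45,54.55,126.55,270.55):print(w,ball(S,k+w,8),ball(T,k+w,8))
C=[cv2.resize(S["image"][135:235,290:390],None,fx=5.5,fy=5.5),]
cv2.imwrite("pics/s3.png",C[0][:,:,::-1])
for A in(100,103,106):
  p=[*(HUB+.062*np.array([np.cos(np.radians(A)),np.sin(np.radians(A))])),.114];print(A,((proj(S,p)-[290,135])*5.5).round())
  p[2]=.105;print(A,"cap",((proj(S,p)-[290,135])*5.5).round())
```

```text
[ 0.54764838 -0.10271142  0.03395221] -89.71360013352407 [-0.94419674 -1.64819679 -0.39364518]
81.23639986647592 (np.float64(66.15), np.float64(0.1517), np.int64(28), (369, 213)) (np.float64(63.61), np.float64(0.151), np.int64(10), (167, 152))
81.23639986647592 (np.float64(133.15), np.float64(0.1423), np.int64(21), (333, 182)) (np.float64(135.71), np.float64(0.1499), np.int64(14), (177, 211))
81.23639986647592 (np.float64(-152.38), np.float64(0.1499), np.int64(201), (277, 187)) (np.float64(-151.53), np.float64(0.1501), np.int64(54), (238, 219))
81.23639986647592 (np.float64(-8.85), np.float64(0.1491), np.int64(29), (332, 250)) (np.float64(-8.6), np.float64(0.1517), np.int64(13), (221, 123))
100 [254. 276.]
100 cap [252. 289.]
103 [250. 272.]
103 cap [248. 285.]
106 [246. 269.]
106 cap [244. 282.]
```

View pics/s3.png

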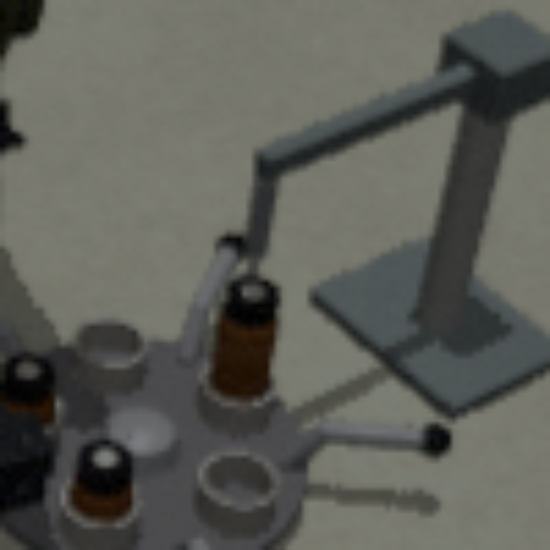

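Almost aligned: the needle tip is near (255,272) and the cap centre near (254,291), and aligned they should differ by (2,−13). About 2.3° more, which is 5 mm of finger travel.

Call:
{"name": "carry_out", "arguments": {
  "rows": [
    [[0, 0.2, 0], [0, 0, -0.8], 1],
    [[0, 0.35, 0], [0, 0, -1.5], 1],
    [[0, 0.45, 0], [0, 0, -2.1], 1],
    [[0, 0.5, 0], [0, 0, -2.3], 1],
    [[0, 0.5, 0], [0, 0, -2.3], 1],
    [[0, 0.3, 0], [0, 0, -2.3], 1],
    [[0, -0.5, 0], [0, 0, -2.3], 1],
    [[0, -1.5, 0], [0, 0, -2.3], 1],
    [[0, -1.5, -5], [0, 0, -2.3], 1],
    [[0, -1.5, -10], [0, 0, -2.3], 1],
    [[0, -1.5, -10], [0, 0, -2.3], 1]
  ]
}}

```text
clock: 9.9
tool_pos: [0.5353, -0.1036, 0.1391]
eef_rot: [0.689, 0.725, 0.003, 0.004]
contact_force: [1.5, 0.2, -0.9]
opening: 0.004
finger_force: 0.0
```

Run:
```python
from h import *
from plant import r
s=r.get_state();print(s["tool_pos"])
S=r.snapshot("scene");T=r.snapshot("top")
w=83.5
for k in(-17.45,54.55,126.55,270.55):print(ball(S,k+w,8),ball(T,k+w,8))
C=np.hstack([cv2.resize(S["image"][155:205,310:360],None,fx=8,fy=8,interpolation=cv2.INTER_CUBIC),cv2.resize(T["image"][155:205,165:215],None,fx=8,fy=8,interpolation=cv2.INTER_CUBIC)])
cv2.imwrite("pics/s4.png",np.clip(C[:,:,::-1]*1.6,0,255))
for A in(99,102,105):
 for z in(.114,.105):
  p=[*(HUB+.062*np.array([np.cos(np.radians(A)),np.sin(np.radians(A))])),z];print(A,z,((proj(S,p)-[309.5,154.5])*8).round(),((proj(T,p)-[164.5,154.5])*8+[400,0]).round())
rows([('xy',.489,-.325,.13,0),('xy',.489,-.325,.055,0)],r.get_state())
```

```text
[ 0.53527144 -0.10364873  0.13912218]
(np.float64(68.29), np.float64(0.1522), np.int64(31), (369, 212)) (np.float64(65.88), np.float64(0.1508), np.int64(11), (166, 153))
(np.float64(135.45), np.float64(0.1498), np.int64(20), (332, 180)) (np.float64(137.91), np.float64(0.1499), np.int64(14), (179, 212))
(np.float64(-150.02), np.float64(0.1505), np.int64(202), (276, 188)) (np.float64(-146.07), np.float64(0.145), np.int64(40), (241, 215))
(np.float64(-6.62), np.float64(0.1497), np.int64(30), (334, 250)) (np.float64(-6.51), np.float64(0.1516), np.int64(11), (219, 123))
99 0.114 [215. 247.] [593. 162.]
99 0.105 [212. 266.] [597. 165.]
102 0.114 [210. 242.] [595. 171.]
102 0.105 [207. 261.] [599. 174.]
105 0.114 [204. 237.] [597. 180.]
105 0.105 [201. 256.] [601. 183.]
[-21.95, -5.5, 0.5] [0.1, 0.0, 3.0]
[-21.95, -5.51, 8.0] [0.1, 0.0, 3.0][ WARN:0@2.043] global loadsave.cpp:1063 imwrite_ Unsupported depth image for selected encoder is fallbacked to CV_8U.
```

View pics/s4.png

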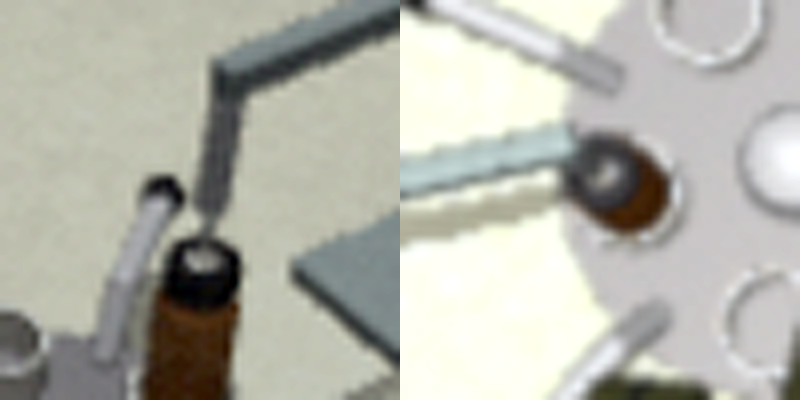

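Aligned: the cap centre at (205,260) matches the 102° prediction, and the needle enters just above it at (207,240). The carousel is at rest and the gripper is clear. Next I move over to the key and look at it from both cameras.

Call:
{"name": "carry_out", "arguments": {
  "rows": [
    [[-5, -1.5, 0], [0, 0, 1], 1],
    [[-10, -3, 0], [0, 0, 2], 1],
    [[-15, -4.5, 0], [0, 0, 3], 1],
    [[-15, -4.5, 0], [0, 0, 3], 1]
  ]
}}

```text
clock: 10.4
tool_pos: [0.4906, -0.263, 0.1325]
eef_rot: [0.711, 0.703, -0.003, -0.0]
contact_force: [-0.4, -0.8, 0.2]
opening: 0.006
finger_force: 0.0
```

Run:
```python
from h import *
from plant import r
import pickle
d=pickle.load(open("s0.pkl","rb"));t,s=d["top"],d["scene"]
C=np.hstack([cv2.resize(s["image"][210:265,165:220],None,fx=7,fy=7,interpolation=cv2.INTER_CUBIC),cv2.resize(t["image"][155:210,307:362],None,fx=7,fy=7,interpolation=cv2.INTER_CUBIC)])
cv2.imwrite("pics/k.png",np.clip(C[:,:,::-1]*1.4,0,255).astype(np.uint8))
for z in(.04,.05,.06):
  p=[.489,-.325,z];print(z,((proj(s,p)-[164.5,209.5])*7).round(),((proj(t,p)-[306.5,154.5])*7+[385,0]).round())
st=r.get_state();print(st["tool_pos"],st["clock"])
```

```text
0.04 [189. 122.] [579. 273.]
0.05 [185. 104.] [583. 272.]
0.06 [182.  87.] [587. 270.]
[ 0.49062784 -0.26304415  0.13247257] 10.4
```

View pics/k.png

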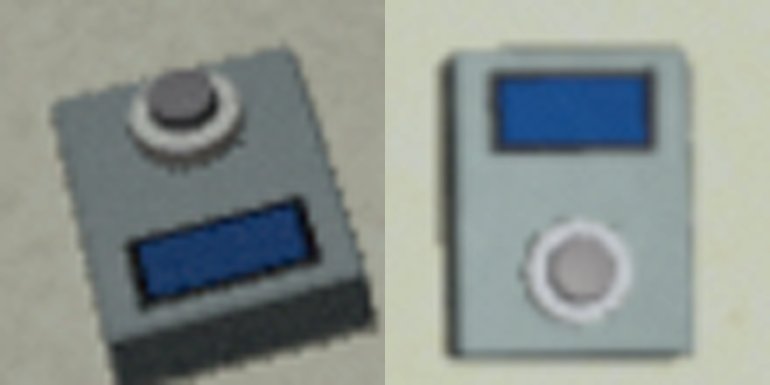

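The key stands proud of its white housing. Its top is at (183,90) in the scene crop and (582,267) in the top crop, giving roughly (0.490, −0.325, 0.055). I'll press with the closed fingertips.

Run:
```python
from h import *
from plant import r
rows([('xy',.490,-.325,.13,0),('xy',.490,-.325,.06,0),('xy',.490,-.325,.045,0)],r.get_state())
```

```text
[-6.19, 0.01, 0.27] [-0.3, 0.2, -0.7]
[-6.17, 0.04, 7.27] [-0.3, 0.2, -0.7]
[-6.16, 0.05, 8.77] [-0.3, 0.2, -0.7]
```

Call:
{"name": "carry_out", "arguments": {
  "rows": [
    [[-4, 0, 0], [0, 0, 0], 1],
    [[-6.2, 0, 0.3], [0, 0, 0], 1],
    [[-6.2, 0, 0.3], [0, 0, 0], 1],
    [[-6.2, 0, 3.5], [0, 0, 0], 1],
    [[-6.2, 0, 6], [0, 0, 0], 1],
    [[-6.2, 0, 7.2], [0, 0, 0], 1],
    [[-6.2, 0, 7.5], [0, 0, 0], 1],
    [[-6.2, 0, 7.8], [0, 0, 0], 1],
    [[-6.2, 0, 7.9], [0, 0, 0], 1],
    [[-6.2, 0, 7.9], [0, 0, 0], 1]
  ]
}}

```text
clock: 11.4
tool_pos: [0.4958, -0.3168, 0.0557]
eef_rot: [0.707, 0.707, 0.0, 0.0]
contact_force: [-0.4, 1.9, 2.9]
opening: 0.008
finger_force: 1.2
```

Contact, but about 10 mm off centre; I'll lift slightly, recentre and press.

Call:
{"name": "carry_out", "arguments": {
  "rows": [
    [[0, 0, -1.2], [0, 0, 0], 1],
    [[-0.8, -0.6, -1.2], [0, 0, 0], 1],
    [[-0.8, -0.6, -1.2], [0, 0, 0], 1],
    [[-0.8, -0.6, -1.2], [0, 0, 0], 1]
  ]
}}

```text
clock: 11.8
tool_pos: [0.4889, -0.3261, 0.0672]
eef_rot: [0.708, 0.706, -0.0, 0.0]
contact_force: [0.6, 0.6, -0.6]
opening: 0.005
finger_force: 0.0
```

Run:
```python
from h import *
from plant import r
s=r.get_state();print(s["tool_pos"],s["contact_force"])
rows([('xy',.490,-.325,.055,0),('xy',.490,-.325,.048,0)],s)
```

```text
[ 0.48892393 -0.32610159  0.0671558 ] [ 0.60767194  0.57482523 -0.56031595]
[0.11, 0.11, 1.22] [0.0, 0.0, -0.1]
[0.11, 0.11, 1.92] [0.0, 0.0, -0.1]
```

Call:
{"name": "carry_out", "arguments": {
  "rows": [
    [[0.1, 0.1, 0.8], [0, 0, 0], 1],
    [[0.1, 0.1, 1.2], [0, 0, 0], 1],
    [[0.1, 0.1, 1.4], [0, 0, 0], 1],
    [[0.1, 0.1, 1.6], [0, 0, 0], 1],
    [[0.1, 0.1, 1.75], [0, 0, 0], 1],
    [[0.1, 0.1, 1.75], [0, 0, 0], 1]
  ]
}}

```text
clock: 12.4
tool_pos: [0.4908, -0.3239, 0.0513]
eef_rot: [0.707, 0.707, 0.0, 0.0]
contact_force: [-2.3, 1.9, 19.7]
opening: 0.003
finger_force: 9.0
```

Firm bottom stop (20 N against the 5 N needed). Hold briefly, then lift clear.

Call:
{"name": "carry_out", "arguments": {
  "rows": [
    [[0, 0, 0], [0, 0, 0], 1],
    [[0, 0, 0], [0, 0, 0], 1],
    [[0, 0, -1], [0, 0, 0], 1],
    [[0, 0, -4], [0, 0, 0], 1],
    [[0, 0, -9], [0, 0, 0], 1],
    [[0, 0, -14], [0, 0, 0], 1],
    [[0, 0, -14], [0, 0, 0], 1],
    [[0, 0, -14], [0, 0, 0], 1]
  ]
}}

```text
clock: 13.2
tool_pos: [0.4906, -0.3241, 0.1902]
eef_rot: [0.707, 0.707, 0.0, 0.001]
contact_force: [0.0, 0.3, -0.8]
opening: 0.008
finger_force: 0.0
```

Run:
```python
from h import *
from plant import r
s=r.get_state();print(s["tool_pos"],s["contact_force"],s["clock"])
S=r.snapshot("scene");T=r.snapshot("top")
for k in(-17.45,54.55,126.55,270.55):print(ball(T,k+83.4,8))
cv2.imwrite("pics/f.png",cv2.resize(S["image"][140:290,150:400],None,fx=3.2,fy=3.2,interpolation=cv2.INTER_CUBIC)[:,:,::-1])
```

```text
[ 0.49058911 -0.32414991  0.19022561] [ 0.0407057   0.34352288 -0.82012887] 13.2
(np.float64(65.88), np.float64(0.1508), np.int64(11), (166, 153))
(np.float64(137.91), np.float64(0.1499), np.int64(14), (179, 212))
(np.float64(-149.77), np.float64(0.1503), np.int64(13), (239, 219))
(np.float64(-6.33), np.float64(0.1516), np.int64(10), (219, 123))
```

View pics/f.png

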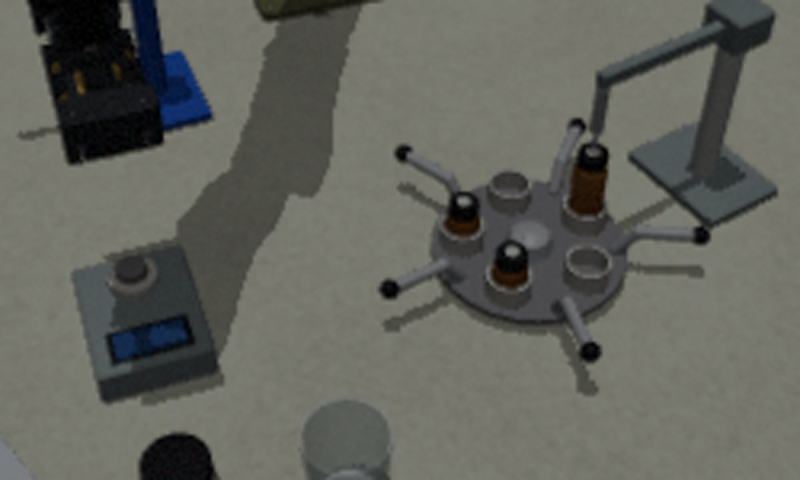

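The tall cap (593,155) is under the needle (598,135), the key (132,270) is up, all bottles stand upright and the wheel angle is unchanged. Handing in.

```bash
python3 -c "
from plant import r
print(r.finish_job())"
```

```text
the job is handed in; nothing more can be done
None
```

I turned the carousel about 83° so the tall bottle's cap sits under the needle, pressed the start key to its stop and released it, and handed the job in at about 13 s. The system gave no verdict.

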